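Refit the lift knob and raise the hammer rest

ROBOT

A 7-joint arm with a two-finger parallel gripper is mounted at the origin on the work surface. World frame = base frame: x ahead of the robot, y to its left, z up, the work surface at z = 0. Lengths are in m, angles in rad, forces in N, time in s.
With the tool pointing down it reaches from about 0.4 to 0.875 m from the base axis. Payload 19.3 kg.
Tool frame: the origin (TCP) lies at the very end of the fingers, on their centre line; the grasp point (between the pads) lies 19 mm behind it; z points along the fingers, y is the direction in which the jaws open and shut (so a half turn about z gives the same grasp; the last joint's range is limited). The gripper opens to 85 mm and grips with 20 to 120 N. Pads are 22 mm wide; open, the fingers measure 114 mm over their backs; the gripper's body (76 mm by 85 mm) begins 54 mm behind the grasp point. The pads swing forward as they close: fully open they stand 13 mm farther back than shut.
Start: joints at [-1.233, 0.521, -0.036, 1.599, 0.021, 1.021, -0.113], TCP at [0.248, 0.574, 0.231] pointing down, gripper open.
Joint ranges: [-2.91, 2.91], [-0.3, 2.13], [-1.5, 1.42], [0.17, 2.43], [-1.26, 4.41], [0.16, 1.93], [-2.52, 2.52]. Speed limits (rad/s): [1.89, 1.89, 2.39, 2.39, 3.01, 3.01, 3.01].

INTERFACE

Orientations are given as [roll, pitch, yaw] about the fixed x, y, z axes, in that order (R = Rz(yaw) Ry(pitch) Rx(roll)).
In Python, from workcell import bot, vision, job_done gives the robot as it stands.
- The arm moves only by the tool arm_command, never from a script. Its arguments are lists of equal length, an entry for each row: "gripper": the finger opening in cm, from 0 to 8.54; "slide": the shift along the tool's x, y, z in cm, a list of three; "turn": the turn, a rotation vector about the tool's x, y, z in degrees, a list of three. A call has 1 to 5 rows; each row is the pose to reach, as a shift and turn from the pose commanded when the call began, along the tool's axes at that moment; what a row does not reach only later rows make up. A row lasts 1/8 s, in which the tool goes at most 62.5 mm and 10.7 degrees, less where a joint would pass 70% of its speed; a pose out of reach is approached as far as the arm can. A call with a gripper value outside its range is refused whole. The fingers move at their own pace and stop on an object; "force" is the grip in N (left out, the last holds). Time passes only in rows, so rows that repeat a pose let the fingers close. It gives the time, the measured TCP pose, the force and the opening at its end, in the units of the state.
- bot.observe(): the state, without advancing time (a new reading comes with each control period).
- vision.grab_frame(name): name is "side" or "top" or "wrist"; returns the picture (420x560x3 uint8, blue, green, red); there is no depth.
- vision.camera_model(name): a dict with "mtx" (3x3 intrinsics, pixels), "k1" (the pictures are not rectified: a ray, as slopes to the right and down, at radius r is drawn at 1 + k1 r^2 times it, then the intrinsics apply), "T" (4x4, takes a point from camera to world coordinates). Camera axes: x right, y down, z forward; pixel columns grow to the right and rows downward; lengths in m; the calibration is good to about 2 mm. A picture is of the moment at which its call begins: read the wrist's pose just before it. camera_model takes no time and is no camera call; for the wrist camera it gives the pose at the moment of the call.
- job_done(): hands the job in, once; it reports no verdict.
The state is a dict: "clock": time; "qpos": joint angles; "qd": joint speeds; "joint_efforts": joint torques, N m; "position": TCP position; "tool_rot": TCP orientation; "force": force on the tool from outside, world axes, zero at the start; "moment": the same for the moment, N m; "grip_width": finger opening in m.
Only numpy, scipy, OpenCV 4.12 (cv2) and the standard library are available. Lean on these libraries where they do the work, as an engineer would, in place of code of your own. Each camera call takes 0.05 s, during which the arm holds its last target. There are 200 camera calls.

TASK

Take the brass knob out of its wooden parking block and put its square shaft through the square hole of the steel hub on the hammer rest lift: feel gently for the angle at which it drops in, without forcing it, and push it fully home. Then turn the knob clockwise (seen from above) until the hammer rest is all the way up, and let go, leaving the knob in place and the other things on the bench undisturbed.

Things in the scene. Friction and masses are not known exactly. Their poses are not given: they have to be found in the camera images.
- knob: Loose brass knob, about 0.28 kg, upright, its shaft hanging in the wooden block's hole. Origin: on the axis at the underside of the collar. Upward: collar 34 mm in diameter, 8 mm high, then a round grip 44 mm in diameter, 8 to 42 mm up. Downward: square steel shaft 16 x 16 mm, 24 mm long, flats square to the body's x and y. A dark line on top runs along x. Any yaw.
- block: Fixed dark wooden parking block, 70 x 70 mm, 34 mm high, origin at the centre of its underside; a round through hole of 27 mm in its middle holds the knob's shaft loosely.
- lift: Fixed hammer rest lift: dark wooden base 120 mm (x) by 260 mm (y), 16 mm high; origin at the centre of its underside. At y = -75 mm a hollow aluminium housing, 66 x 66 mm, carries the steel hub; at y = +62 mm is the rest. Turning the hub clockwise from above (about 0.2 N m) raises the rest: 1.1 rad from bottom to upper stop. It stays where left and cannot turn anticlockwise from its start.
- hub_mouth (a point): Centre of the square hole at the top face of the hub (44 x 44 x 16 mm block, 67 mm above the bench). Hole 17.6 mm square, right through into a hollow, mouth with a 3 mm chamfer: the nearer the angle, the deeper the foot sinks in it; the collar stops on the hub. Hub and hole are turned 17 to 73 degrees from the lift's axes; no reading tells how far. This point's axes are the lift's.
- rest (a joint): Height of the hammer rest over its lowest place, m: 0 down (at the start), 0.025 at the upper stop.
- rest_top (a point): Centre of the top of the hammer rest, a cork-faced beech board 60 mm (x) by 110 mm (y), its top 85 mm above the bench when down and 110 mm when up.
- jar: Glass jar with a metal cap, 60 mm in diameter, 75 mm high, loose; origin at the centre of its underside. To be left alone.
- tin: Round copper tin, 76 mm in diameter, 37 mm high, loose; origin at the centre of its underside. To be left alone.
- tail_a: Beech hammer tail lying on the bench, about 115 mm long, 18 mm high, along its x; origin on its underside. To be left alone.
- tail_b: A second beech hammer tail, the same shape. To be left alone.
- damper: Cherry damper lever lying along its x, 110 mm long, 12 mm wide, up to 22 mm high; origin at the centre of its underside. To be left alone.
- needle_tool: Needle tool with a dark wooden handle, 150 mm long, lying along its x; origin on its underside. To be left alone.
There are look-alikes about, which are no part of the job. Of the things shaped like the knob, the brass one is meant.

How it is judged:
On the way, in this order (a step that is already met when the one before it is completed fails the run):
1. the knob's shaft is through the hub with the collar down on it (z of knob in the frame of hub_mouth below 0.0025 m and horizontal distance between knob and hub_mouth below 0.003 m and angle between knob's own z axis and vertical below 0.08 rad), for 0.2 s.
2. the rest has been raised to its upper stop (value of joint rest above 0.0225 m), for 0.2 s.
At the end, for the whole second after the job is handed in: The hammer rest is up (at least 22.5 of its 25 mm), the knob stands in the hub with its collar within 2.5 mm of the hub's top, within 3 mm of the hub's axis and upright within 0.08 rad, at rest and released (all of step 1 and value of joint rest above 0.0225 m and linear speed of knob below 0.02 m/s and contact force between the fingers and knob below 0.1 N); the robot touches nothing.
It fails at once if the knob is forced against the hub with more than 30 N before its foot is in the hole (collar more than 20 mm above the hub) (contact force between knob and hub above 30 N and z of knob in the frame of hub_mouth above 0.02 m).
It fails at once if the jar, the tin, a hammer tail, the damper lever or the needle tool is moved by more than 20 mm (distance of any of jar, tin, tail_a, tail_b, damper, needle_tool from where it was at the start of the episode above 0.02 m).
It also fails if it takes over 61 s, if anything falls off the work surface, if the arm or the gripper's body presses on something with over 40 N, if the wrist force passes 120 N, or if a joint passes its speed limit or range.

## Working session

There is one attempt and no reset: what is moved stays moved. The work goes in short steps, Python scripts to look and compute and a tool call to move; the robot and the scene stay as the last step left them, time stands still between calls to the robot, and variables do not carry over. Pictures are saved under pics/ and viewed, about 8 in all and at most 12, crops included, and the job is handed in when it is done.

Besides the shell and the picture viewer there is one more tool, called after ">>>" in YAML: its name, and indented under it one key for each argument. arm_command: Moves the arm, as the interface text tells. Its arguments: {"type":"object","properties":{"gripper":{"type":"array","items":{"type":"number"}},"slide":{"type":"array","items":{"type":"array","items":{"type":"number"}}},"turn":{"type":"array","items":{"type":"array","items":{"type":"number"}}},"force":{"type":"number"}},"required":["gripper","slide","turn"]}

```bash
mkdir -p pics; ls; python3 - <<'E'
from workcell import bot, vision
import cv2,json
print(bot.observe())
for n in("top","side"):
    cv2.imwrite(f"pics/{n}0.png",vision.grab_frame(n)); print(n,vision.camera_model(n))
E
```

```text
pics
{'clock': 0.0, 'qpos': array([-1.23319725,  0.52203217, -0.0363111 ,  1.59998932,  0.02121418,
        1.02110897, -0.11281222]), 'qd': array([ 0.00173825, -0.00099033, -0.00046202, -0.00154535, -0.00109843,
        0.00122622,  0.00071131]), 'joint_efforts': array([-1.40888584e-03, -9.27107477e+01,  1.97915688e+00, -3.69949257e+01,
        1.77501712e-02,  7.95638800e-03,  2.72771587e-05]), 'position': array([0.2477823 , 0.57342056, 0.2307213 ]), 'tool_rot': array([-3.14044473e+00,  1.02521890e-04,  2.73376439e+00]), 'force': array([-0.37224694, -0.49964106,  0.14391383]), 'moment': array([ 1.19371417e-05,  9.82005604e-04, -3.97190433e-02]), 'grip_width': 0.08548887468782489}
top {'mtx': array([[410.03023442,   0.        , 277.33082642],
       [  0.        , 410.03023442, 208.90489808],
       [  0.        ,   0.        ,   1.        ]]), 'k1': -0.11814388221216326, 'T': array([[ 0.03843884, -0.97920814,  0.19918302,  0.35361371],
       [-0.99924311, -0.03647549,  0.01351847, -0.07851411],
       [-0.00597209, -0.19955189, -0.97986906,  1.04734805],
       [ 0.        ,  0.        ,  0.        ,  1.        ]])}
side {'mtx': array([[542.31747553,   0.        , 281.70277142],
       [  0.        , 542.31747553, 203.53333922],
       [  0.        ,   0.        ,   1.        ]]), 'k1': 0.008365067860574282, 'T': array([[-0.97936733, -0.13030289,  0.15446936,  0.38015955],
       [-0.20202737,  0.61254179, -0.76418421,  0.7652568 ],
       [ 0.00495647, -0.77962409, -0.62622817,  0.76311434],
       [ 0.        ,  0.        ,  0.        ,  1.        ]])}
```

View pics/top0.png

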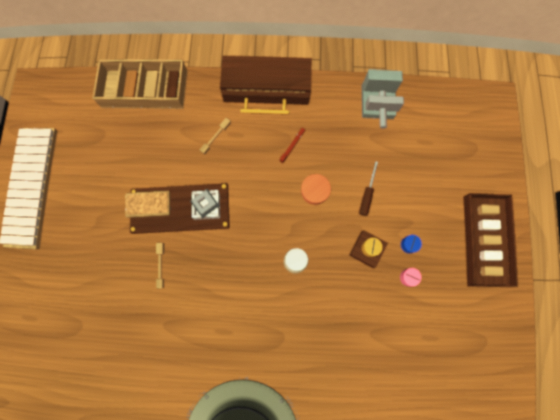

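View pics/side0.png

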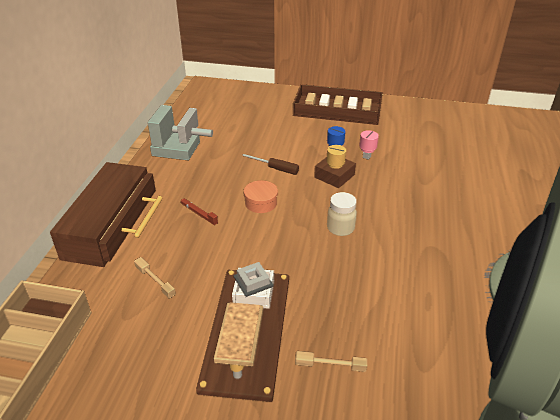

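Top view: brass knob in its block at about (373,247), blue and pink look-alikes at (411,244) and (412,277). The hub on its pale housing is at (205,204), the jar at (296,260) and the tin at (316,188). The side view agrees: knob at (337,157), hub at (254,278). Next I measure by masks, with enlarged crops.

```bash
cat > h.py <<'E'
import numpy as np, cv2
from workcell import bot, vision
from scipy.spatial.transform import Rotation as R
def ray(m,uv):
    K=m["mtx"];d=(np.array(uv,float)-K[:2,2])/K[0,0]; s=d.copy()
    for _ in range(30): s=d/(1+m["k1"]*(s@s))
    v=m["T"][:3,:3]@np.array([*s,1.]); return m["T"][:3,3],v/np.linalg.norm(v)
def plane(m,uv,z):
    o,v=ray(m,uv); return o+v*(z-o[2])/v[2]
def tri(a,b):
    A=np.zeros((3,3));B=np.zeros(3)
    for o,v in(a,b):
        P=np.eye(3)-np.outer(v,v);A+=P;B+=P@o
    return np.linalg.solve(A,B)
def blobs(im,lo,hi,amin=30):
    hsv=cv2.cvtColor(im,cv2.COLOR_BGR2HSV); k=cv2.inRange(hsv,np.array(lo),np.array(hi))
    c,_=cv2.findContours(k,cv2.RETR_EXTERNAL,cv2.CHAIN_APPROX_NONE)
    return sorted([x for x in c if cv2.contourArea(x)>amin],key=cv2.contourArea,reverse=True),k
E
python3 - <<'E'
from h import *
t=cv2.imread("pics/top0.png");s=cv2.imread("pics/side0.png")
print(cv2.cvtColor(t,cv2.COLOR_BGR2HSV)[[247,251,204,240],[368,377,205,371]])
mt=vision.camera_model("top")
for n,uv,z in [("knob",(373,247),.076),("blue",(411,244),.05),("pink",(412,277),.05),("hub",(205,203),.067),("jar",(296,260),.075),("tin",(316,188),.037)]+[("screw",u,.016) for u in((132,188),(133,229),(224,186),(225,224))]+[("rest",(148,204),.085)]: print(n,plane(mt,uv,z).round(4))
a=cv2.resize(t[180:300,330:440],None,fx=5,fy=5,interpolation=3)[:,:400]
b=cv2.resize(t[172:242,120:240],None,fx=3.3,fy=3.3,interpolation=3)
c=cv2.resize(s[250:310,225:285],None,fx=5,fy=5,interpolation=3)
o=np.zeros((600,800,3),np.uint8);o[:600,:400]=a;o[:b.shape[0],400:400+b.shape[1]]=b[:, :400];o[240:540,400:700]=c
cv2.imwrite("pics/c1.png",o)
E
```

```text
[[ 22 181 228]
 [ 22 182 228]
 [ 26  37 222]
 [ 22 182 228]]
knob [ 0.4668 -0.2969  0.076 ]
blue [ 0.4803 -0.3979  0.05  ]
pink [ 0.3994 -0.399   0.05  ]
hub [0.5611 0.1133 0.067 ]
jar [ 0.4297 -0.114   0.075 ]
tin [ 0.6169 -0.1608  0.037 ]
screw [0.6053 0.3215 0.016 ]
screw [0.4964 0.3067 0.016 ]
screw [0.6189 0.0769 0.016 ]
screw [0.519  0.0678 0.016 ]
rest [0.5497 0.25   0.085 ]
```

View pics/c1.png

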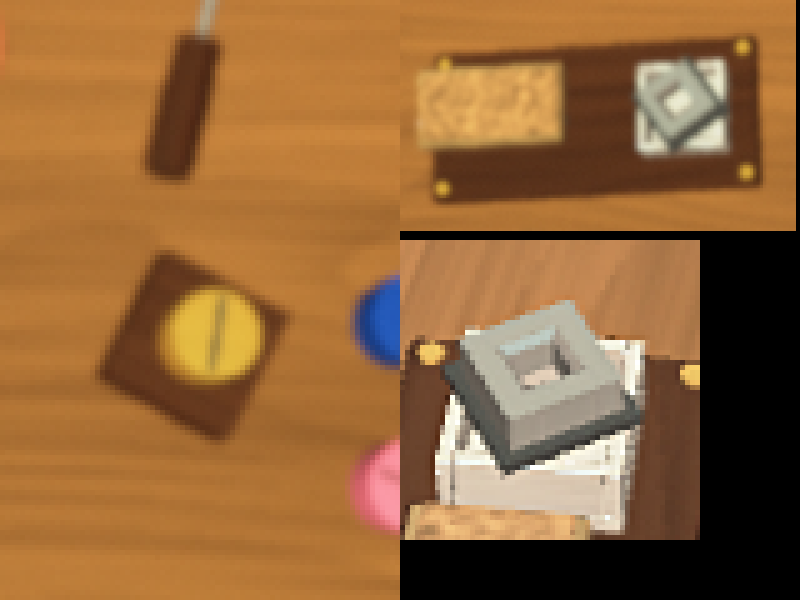

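Crops: the knob grip centre is at top px (372.6,247), its line near image-vertical. The hub's square is rotated about 35–55° in the housing. The screws and rest imply a lift yaw of roughly 3–4°. Next I go over the hub for a wrist picture.

```bash
cat >> h.py <<'E'
def go(x,y,z,yaw_deg):
    s=bot.observe(); Rt=R.from_euler("xyz",s["tool_rot"]); d=Rt.inv().apply(np.array([x,y,z])-s["position"])*100
    G=R.from_euler("xyz",[180,0,yaw_deg],degrees=True)
    print("slide cm",d.round(2),"turn",np.degrees((Rt.inv()*G).as_rotvec()).round(1),"q7",s["qpos"][6].round(2),"F",s["force"].round(1))
E
python3 -c "
from h import *
go(.561,.113,.23,101.4)"
```

```text
slide cm [-47.01 -29.85   0.11] turn [-0.1  0.  55.2] q7 -0.11 F [-0.8 -0.5 -0.4]
```

>>> arm_command:
  gripper: [8.5, 8.5, 8.5, 8.5, 8.5]
  slide:
    - [-5, -3, 0]
    - [-10, -6, 0]
    - [-15, -9, 0]
    - [-20, -12.5, 0]
    - [-25, -16, 0]
  turn:
    - [0, 0, 6]
    - [0, 0, 12]
    - [0, 0, 18]
    - [0, 0, 24]
    - [0, 0, 30]

```text
clock: 0.72
position: [0.4146, 0.3259, 0.2312]
tool_rot: [-3.141, 0.0, 2.207]
force: [0.6, 0.6, -0.4]
grip_width: 0.0851
```

```bash
python3 -c "
from h import *
go(.561,.113,.23,101.4)"
```

```text
slide cm [-25.82  -0.87   0.12] turn [-0.  0. 25.] q7 -0.08 F [ 0.6  0.6 -0.4]
```

>>> arm_command:
  gripper: [8.5, 8.5, 8.5, 8.5, 8.5]
  slide:
    - [-5.2, -0.2, 0]
    - [-10.4, -0.4, 0]
    - [-15.6, -0.6, 0]
    - [-21, -0.8, 0]
    - [-25.8, -0.9, 0]
  turn:
    - [0, 0, 6]
    - [0, 0, 12]
    - [0, 0, 18]
    - [0, 0, 24]
    - [0, 0, 25]

```text
clock: 1.35
position: [0.5614, 0.1136, 0.2312]
tool_rot: [-3.141, 0.0, 1.772]
force: [1.0, 0.6, -0.0]
grip_width: 0.0852
```

>>> arm_command:
  gripper: [8.5, 8.5]
  slide:
    - [0, 0, 0]
    - [0, 0, 0]
  turn:
    - [0, 0, 0]
    - [0, 0, 0]

```text
clock: 1.6
position: [0.5603, 0.1156, 0.231]
tool_rot: [-3.141, -0.0, 1.774]
force: [-0.5, 0.5, 0.6]
grip_width: 0.0853
```

```bash
python3 - <<'E'
from h import *
go(.561,.113,.23,101.4)
m=vision.camera_model("wrist");print(m)
im=vision.grab_frame("wrist");cv2.imwrite("pics/w1.png",im)
E
```

```text
slide cm [-0.27  0.02  0.1 ] turn [-0.  -0.   0.2] q7 0.04 F [-0.5  0.5  0.6]
{'mtx': array([[370.61441676,   0.        , 267.57100431],
       [  0.        , 370.61441676, 211.68943371],
       [  0.        ,   0.        ,   1.        ]]), 'k1': -0.10145803563619714, 'T': array([[ 0.979552  ,  0.19308101,  0.05654733,  0.5450099 ],
       [ 0.20118358, -0.93759367, -0.28362522,  0.18796155],
       [-0.00174422,  0.28920205, -0.95726649,  0.37305191],
       [ 0.        ,  0.        ,  0.        ,  1.        ]])}
```

View pics/w1.png

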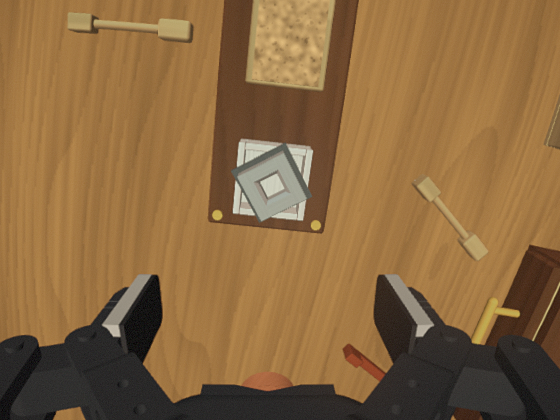

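The wrist view shows the hub's square at about (272,185) with its dark lower plate offset from it, and the lift's base with screws at (217,215) and (316,226). The fingers sit below that. I'll segment the top face.

```bash
python3 - <<'E'
from h import *
im=cv2.imread("pics/w1.png");c=im[135:230,225:320]
hsv=cv2.cvtColor(im,cv2.COLOR_BGR2HSV)
for p in[(250,180),(295,190),(270,206),(280,160),(285,148),(272,185),(262,190),(240,160),(308,196)]: print(p,hsv[p[1],p[0]],im[p[1],p[0]])
cv2.imwrite("pics/c2.png",cv2.resize(c,None,fx=6,fy=6,interpolation=3))
E
```

```text
(250, 180) [ 38  25 165] [149 165 161]
(295, 190) [ 32  22 166] [152 166 165]
(270, 206) [ 34  23 164] [149 164 162]
(280, 160) [ 34  23 168] [153 168 166]
(285, 148) [43 19 95] [88 95 92]
(272, 185) [ 32  21 207] [190 207 206]
(262, 190) [ 16  45 124] [102 114 124]
(240, 160) [ 36  20 203] [187 203 200]
(308, 196) [33 25 93] [84 93 92]
```

View pics/c2.png

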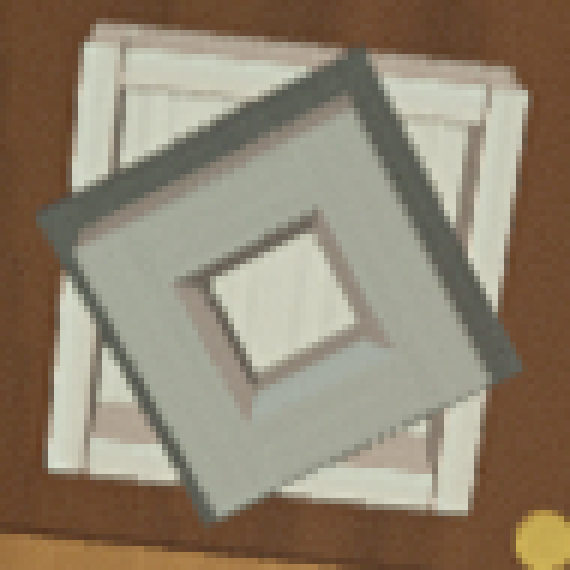

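Crop: top-face corners at about (75,248), (350,97), (490,385), (212,522) and chamfer corners at (178,280), (320,210), (390,345), (250,415), both at 6x with offset (225,135).

```bash
python3 - <<'E'
from h import *
im=cv2.imread("pics/w1.png");m={'mtx':np.array([[370.61441676,0,267.57100431],[0,370.61441676,211.68943371],[0,0,1]]),'k1':-0.10145803563619714,'T':np.array([[0.979552,0.19308101,0.05654733,0.5450099],[0.20118358,-0.93759367,-0.28362522,0.18796155],[-0.00174422,0.28920205,-0.95726649,0.37305191],[0,0,0,1]])}
def show(n,C):
    P=np.array([plane(m,c,.067)[:2] for c in C]);e=np.roll(P,-1,0)-P
    print(n,P.mean(0).round(4),"sides",(np.linalg.norm(e,axis=1)*1e3).round(1),"ang",(np.degrees(np.arctan2(e[:,1],e[:,0]))%90).round(1))
f=lambda L:[(x/6+225-.4,y/6+135-.4) for x,y in L]
show("top",f([(75,248),(350,97),(490,385),(212,522)]))
show("mouth",f([(178,280),(320,210),(390,345),(250,415)]))
hsv=cv2.cvtColor(im,cv2.COLOR_BGR2HSV);k=cv2.inRange(hsv,(25,12,140),(60,40,182));w=np.zeros_like(k);w[140:226,228:316]=255;k&=w
k=cv2.morphologyEx(k,cv2.MORPH_OPEN,np.ones((3,3)))
c=max(cv2.findContours(k,cv2.RETR_EXTERNAL,2)[0],key=cv2.contourArea)
W=np.array([plane(m,p,.067)[:2] for p in c[:,0]]);r=cv2.minAreaRect((W*1e3).astype(np.float32));print("rect",r)
E
```

```text
top [0.5621 0.1191] sides [43.7 45.7 44.7 44.6] ang [40.5 38.1 39.  36.7]
mouth [0.5623 0.1196] sides [22.2 21.8 22.3 22.1] ang [38.2 39.1 39.1 38.8]
rect ((562.0838012695312, 118.69007873535156), (43.589210510253906, 44.68382263183594), 38.7279052734375)
```

```bash
python3 - <<'E'
from h import *
mt=vision.camera_model("top");ms=vision.camera_model("side")
print("side",plane(ms,(253.2,273.2),.067).round(4))
t=cv2.imread("pics/top0.png");hsv=cv2.cvtColor(t,cv2.COLOR_BGR2HSV)
k=cv2.inRange(hsv,(20,0,120),(100,60,200));w=np.zeros_like(k);w[186:222,186:224]=255;k&=w
c=max(cv2.findContours(k,cv2.RETR_EXTERNAL,2)[0],key=cv2.contourArea)
W=np.array([plane(mt,p,.067)[:2]*1e3 for p in c[:,0]]).astype(np.float32);print("top rect",cv2.minAreaRect(W),"v",hsv[190:218:3,204,2])
b,k=blobs(t,(18,120,150),(30,255,255)); 
for c in b:
    (x,y),r=cv2.minEnclosingCircle(c)
    if abs(x-373)<15: print("knob",x,y,r,plane(mt,(x,y),.076))
go(.467,-.297,.23,57.5)
E
```

```text
side [0.5614 0.1187 0.067 ]
top rect ((559.87646484375, 113.48405456542969), (67.64600372314453, 67.79261779785156), 7.851699352264404) v [130 178 167 191 235 217 177 150  83 114]
knob 372.2665100097656 246.7819366455078 9.80949878692627 [ 0.46729484 -0.29513292  0.076     ]
slide cm [-38.57 -17.5    0.1 ] turn [-0.  -0.  44.2] q7 0.04 F [0.7 0.9 0.5]
```

>>> arm_command:
  gripper: [8.5, 8.5, 8.5, 8.5, 8.5]
  slide:
    - [-5.5, -2.5, 0]
    - [-11, -5, 0]
    - [-16.5, -7.5, 0]
    - [-22, -10, 0]
    - [-27.5, -12.5, 0]
  turn:
    - [0, 0, 7]
    - [0, 0, 14]
    - [0, 0, 21]
    - [0, 0, 28]
    - [0, 0, 35]

```text
clock: 2.28
position: [0.4933, -0.1797, 0.2315]
tool_rot: [3.141, -0.001, 1.161]
force: [1.5, 0.7, 0.8]
grip_width: 0.0847
```

```bash
python3 -c "
from h import *
go(.467,-.297,.23,57.5)"
```

```text
slide cm [-11.81   2.26   0.14] turn [ 0. -0.  9.] q7 0.07 F [1.5 0.7 0.8]
```

>>> arm_command:
  gripper: [8.5, 8.5, 8.5, 8.5]
  slide:
    - [-6, 1.1, 0]
    - [-11.8, 2.2, 0]
    - [-11.8, 2.2, 0]
    - [-11.8, 2.2, 0]
  turn:
    - [0, 0, 5]
    - [0, 0, 9]
    - [0, 0, 9]
    - [0, 0, 9]

```text
clock: 2.78
position: [0.4674, -0.2952, 0.2311]
tool_rot: [-3.141, -0.001, 1.007]
force: [0.1, 1.0, -0.2]
grip_width: 0.085
```

```bash
python3 - <<'E'
from h import *
go(.467,-.297,.23,57.5)
m=vision.camera_model("wrist");im=vision.grab_frame("wrist");cv2.imwrite("pics/w2.png",im);np.save("w2.npy",m["T"])
b,k=blobs(im,(18,120,120),(30,255,255),200)
for c in b[:4]:
    (x,y),r=cv2.minEnclosingCircle(c);P=np.array([plane(m,p,.076)[:2]*1e3 for p in c[:,0]],np.float32);print(x,y,r,plane(m,(x,y),.076).round(4),cv2.minAreaRect(P))
c=b[0];x,y,w,h=cv2.boundingRect(c)
print(x,y,w,h);o=im[max(y-20,0):y+h+20,max(x-20,0):x+w+20];cv2.imwrite("pics/c3.png",cv2.resize(o,None,fx=5,fy=5,interpolation=3))
E
```

```text
slide cm [-0.18  0.06  0.11] turn [-0.  -0.   0.2] q7 0.18 F [ 0.1  1.  -0.2]
267.96295166015625 191.0 28.44891357421875 [ 0.4678 -0.2937  0.076 ] ((466.40301513671875, -294.4752502441406), (42.99362564086914, 46.85504150390625), 1.5529749393463135)
242 163 53 57
```

View pics/w2.png

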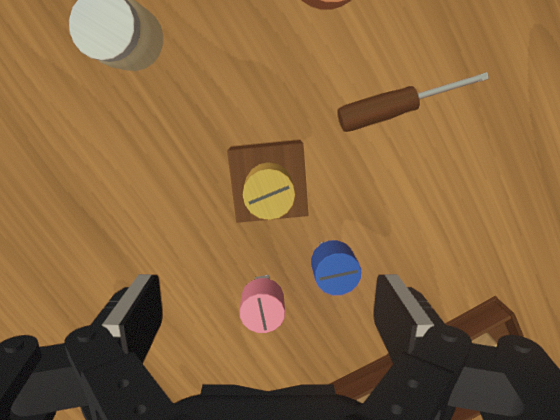

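The knob's top disc is at about (269,194) with its dark line running (249,202)→(289,187). The look-alikes clear the jaw path. Next I fit the line and the disc.

```bash
python3 - <<'E'
from h import *
im=cv2.imread("pics/w2.png");m=vision.camera_model("wrist");m["T"]=np.load("w2.npy")
hsv=cv2.cvtColor(im,cv2.COLOR_BGR2HSV);print(hsv[165:222:4,262,2])
k=np.uint8((hsv[...,2]<115)*255);w=np.zeros_like(k);cv2.circle(w,(269,194),22,255,-1);k&=w
c=max(cv2.findContours(k,cv2.RETR_EXTERNAL,2)[0],key=cv2.contourArea)
print(cv2.minAreaRect(c))
P=np.array([plane(m,p,.076)[:2] for p in c[:,0]]);ys,xs=np.nonzero(k)
Q=np.array([plane(m,p,.076)[:2] for p in zip(xs,ys)]);u=np.linalg.svd(Q-Q.mean(0))[2][0];print("line centre",Q.mean(0).round(4),"ang",np.degrees(np.arctan2(u[1],u[0])), "ext",np.ptp(Q@u))
b,_=blobs(im,(18,120,195),(30,255,255),100)
(x,y),r=cv2.minEnclosingCircle(b[0]);print(x,y,r,plane(m,(x,y),.076).round(4))
E
```

```text
[159 154 195 196 193 195 193 191  88 199 194 191 195 196 150]
((268.39105224609375, 194.73179626464844), (2.6346397399902344, 42.15423583984375), 67.89054870605469)
line centre [ 0.4665 -0.2966] ang 170.34883850858355 ext 0.035018404451981844
269.40118408203125 193.48309326171875 24.47760009765625 [ 0.4676 -0.2961  0.076 ]
```

```bash
python3 -c "
from h import *
go(.467,-.2962,.041,57.5)"
```

```text
slide cm [-0.17  0.03 19.02] turn [-0.  -0.   0.3] q7 0.18 F [-0.2  0.2  0.9]
```

>>> arm_command:
  gripper: [8.5, 8.5, 8.5, 8.5, 8.5]
  slide:
    - [-0.1, 0, 5.5]
    - [-0.1, 0, 10.5]
    - [-0.1, 0, 15]
    - [-0.1, 0, 18]
    - [-0.1, 0, 19]
  turn:
    - [0, 0, 0]
    - [0, 0, 0]
    - [0, 0, 0]
    - [0, 0, 0]
    - [0, 0, 0]

```text
clock: 3.45
position: [0.4665, -0.2954, 0.04]
tool_rot: [-3.139, -0.0, 1.008]
force: [0.1, -1.0, -0.1]
grip_width: 0.0851
```

```bash
python3 -c "
from h import *
go(.467,-.2962,.041,57.5)"
```

```text
slide cm [-0.04  0.08 -0.1 ] turn [-0.1 -0.   0.3] q7 0.33 F [ 0.1 -1.  -0.1]
```

>>> arm_command:
  gripper: [4, 4, 4, 4, 4]
  slide:
    - [0, 0.1, 0]
    - [0, 0.1, 0]
    - [0, 0.1, 0]
    - [0, 0.1, 0]
    - [0, 0.1, 0]
  turn:
    - [0, 0, 0]
    - [0, 0, 0]
    - [0, 0, 0]
    - [0, 0, 0]
    - [0, 0, 0]
  force: 60

```text
clock: 4.08
position: [0.4681, -0.2978, 0.0427]
tool_rot: [3.14, -0.001, 1.006]
force: [-0.2, 2.2, 9.7]
grip_width: 0.0431
```

>>> arm_command:
  gripper: [4, 4, 4]
  slide:
    - [0, 0, 0]
    - [0, 0, 0]
    - [0, 0, 0]
  turn:
    - [0, 0, 0]
    - [0, 0, 0]
    - [0, 0, 0]

```text
clock: 4.45
position: [0.4681, -0.2978, 0.0427]
tool_rot: [3.14, -0.001, 1.006]
force: [-0.8, 2.3, 10.5]
grip_width: 0.0426
```

>>> arm_command:
  gripper: [4, 4, 4, 4, 4]
  slide:
    - [0, 0, -2]
    - [0, 0, -6]
    - [0, 0, -11]
    - [0, 0, -15]
    - [0, 0, -15]
  turn:
    - [0, 0, 0]
    - [0, 0, 0]
    - [0, 0, 0]
    - [0, 0, 0]
    - [0, 0, 0]

```text
clock: 5.08
position: [0.4686, -0.2983, 0.1945]
tool_rot: [3.136, -0.001, 1.006]
force: [0.4, -0.1, -3.8]
grip_width: 0.0426
```

```bash
python3 - <<'E'
from h import *
s=bot.observe();print(s["position"],s["grip_width"],s["force"])
m=vision.camera_model("wrist");im=vision.grab_frame("wrist");np.save("w3.npy",m["T"]);cv2.imwrite("pics/w3.png",im)
go(.5618,.1189,.19,106)
E
```

```text
[ 0.46855743 -0.29826686  0.19454234] 0.04259449665640614 [ 0.40519692 -0.100235   -3.7885372 ]
slide cm [ 40.21 -14.35   0.27] turn [  0.2   0.  -48.3] q7 0.22 F [ 0.6 -0.3 -3.6]
```

View pics/w3.png

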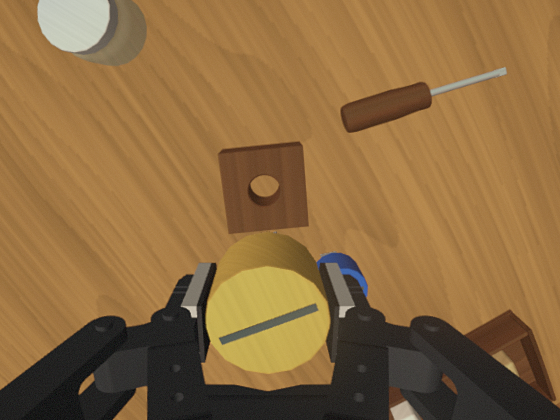

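The knob is held, disc centre about (268,315), line from (221,341) to (318,308). The block is empty. Next I measure the knob's pose in the hand.

```bash
cat > held.py <<'E'
from h import *
def held(im,m,s):
    hsv=cv2.cvtColor(im,cv2.COLOR_BGR2HSV)
    w=np.zeros(hsv.shape[:2],np.uint8);cv2.circle(w,(268,317),54,255,-1)
    k=np.uint8((hsv[...,2]<125)*255)&w;n,l,st,_=cv2.connectedComponentsWithStats(k);i=1+np.argmax(st[1:,4]);ys,xs=np.nonzero(l==i)
    b,_=blobs(im,(18,110,185),(30,255,255),800);(x,y),r=cv2.minEnclosingCircle(b[0])
    Rt=R.from_euler("xyz",s["tool_rot"])
    for dz in(.028,.0333,.039):
        z=s["position"][2]+dz
        Q=np.array([plane(m,p,z)[:2] for p in zip(xs,ys)]);u=np.linalg.svd(Q-Q.mean(0),full_matrices=False)[2][0]
        c=np.array([plane(m,p,z)[:2] for p in b[0][:,0]])*1e3;(cx,cy),rr=cv2.minEnclosingCircle(c.astype(np.float32))
        d=Rt.inv().apply([cx/1e3-s["position"][0],cy/1e3-s["position"][1],0])
        L=Q.mean(0)-s["position"][:2];dl=Rt.inv().apply([*L,0])
        print("dz",dz,"diam",round(2*rr,1),"line len",round(np.ptp(Q@u)*1e3,1),"ang",round(np.degrees(np.arctan2(u[1],u[0]))%180,2),"disc in tool mm",(d*1e3).round(1),"line ctr in tool",(dl*1e3).round(1))
E
python3 - <<'E'
from held import *
m=vision.camera_model("wrist");m["T"]=np.load("w3.npy");held(cv2.imread("pics/w3.png"),m,bot.observe())
E
```

```text
dz 0.028 diam 45.9 line len 37.9 ang 170.14 disc in tool mm [-3.9 -0.2 -0. ] line ctr in tool [-4.4  0.2 -0. ]
dz 0.0333 diam 43.8 line len 36.2 ang 170.14 disc in tool mm [-0.3 -0.2 -0. ] line ctr in tool [-0.9  0.2 -0. ]
dz 0.039 diam 41.6 line len 34.3 ang 170.14 disc in tool mm [ 3.4 -0.2  0. ] line ctr in tool [2.9 0.2 0. ]
```

>>> arm_command:
  gripper: [4, 4, 4, 4, 4]
  slide:
    - [5, -1.5, 0]
    - [10.5, -3.5, 0]
    - [16, -5.5, 0]
    - [21.5, -7.5, 0]
    - [27, -9.5, 0]
  turn:
    - [0, 0, -6]
    - [0, 0, -13]
    - [0, 0, -20]
    - [0, 0, -27]
    - [0, 0, -34]

```text
clock: 5.75
position: [0.5312, -0.0167, 0.1904]
tool_rot: [-3.14, -0.0, 1.603]
force: [1.3, 0.0, -2.5]
grip_width: 0.0425
```

```bash
python3 -c "
from h import *
go(.5617,.1194,.19,106.2)"
```

```text
slide cm [13.51  3.49  0.04] turn [ -0.1  -0.  -14.3] q7 0.16 F [ 1.3  0.  -2.5]
```

>>> arm_command:
  gripper: [4, 4, 4, 4, 4]
  slide:
    - [5, 1.2, 0]
    - [10, 2.5, 0]
    - [13.5, 3.5, 0]
    - [13.5, 3.5, 0]
    - [13.5, 3.5, 0]
  turn:
    - [0, 0, -6]
    - [0, 0, -12]
    - [0, 0, -14.3]
    - [0, 0, -14.3]
    - [0, 0, -14.3]

```text
clock: 6.38
position: [0.5622, 0.1164, 0.1905]
tool_rot: [-3.14, 0.0, 1.848]
force: [-0.7, -0.3, -3.3]
grip_width: 0.0428
```

>>> arm_command:
  gripper: [4, 4]
  slide:
    - [0, 0, 0]
    - [0, 0, 0]
  turn:
    - [0, 0, 0]
    - [0, 0, 0]

```text
clock: 6.62
position: [0.5627, 0.1164, 0.1913]
tool_rot: [-3.141, 0.0, 1.848]
force: [-0.7, 0.0, -2.2]
grip_width: 0.0429
```

```bash
python3 - <<'E'
from held import *
go(.5617,.1194,.19,106.2)
s=bot.observe();m=vision.camera_model("wrist");im=vision.grab_frame("wrist");cv2.imwrite("pics/w4.png",im);np.save("w4.npy",m["T"])
held(im,m,s)
K=m["mtx"];T=np.linalg.inv(m["T"]);p=T@[.562,.119,.067,1];a=p[:2]/p[2];uv=a*(1+m["k1"]*(a@a))*K[0,0]+K[:2,2];print("hub expected px",uv)
x,y=uv.astype(int);hsv=cv2.cvtColor(im,cv2.COLOR_BGR2HSV);k=cv2.inRange(hsv,(25,12,140),(60,40,182));w=np.zeros_like(k);w[max(y-55,0):y+55,x-50:x+50]=255;k&=w
k=cv2.morphologyEx(k,cv2.MORPH_OPEN,np.ones((3,3)));c=max(cv2.findContours(k,cv2.RETR_EXTERNAL,2)[0],key=cv2.contourArea)
W=np.array([plane(m,p,.067)[:2]*1e3 for p in c[:,0]],np.float32);print("hub rect",cv2.minAreaRect(W))
cv2.imwrite("pics/c4.png",cv2.resize(im[y-60:y+60,x-60:x+60],None,fx=5,fy=5,interpolation=3));print(x-60,y-60)
E
```

```text
slide cm [ 0.32 -0.02  0.13] turn [-0.   0.  -0.3] q7 0.14 F [-0.7  0.  -2.2]
dz 0.028 diam 45.3 line len 37.3 ang 38.6 disc in tool mm [-1.7 -0.8  0. ] line ctr in tool [-2.4 -0.5  0. ]
dz 0.0333 diam 43.2 line len 35.6 ang 38.6 disc in tool mm [ 1.8 -0.8  0. ] line ctr in tool [ 1.2 -0.5  0. ]
dz 0.039 diam 40.9 line len 33.7 ang 38.6 disc in tool mm [ 5.6 -0.8 -0. ] line ctr in tool [ 5.  -0.5 -0. ]
hub expected px [268.62041019 199.86498885]
hub rect ((562.0936889648438, 119.0482177734375), (43.829402923583984, 44.248992919921875), 38.81586837768555)
208 139
```

View pics/c4.png

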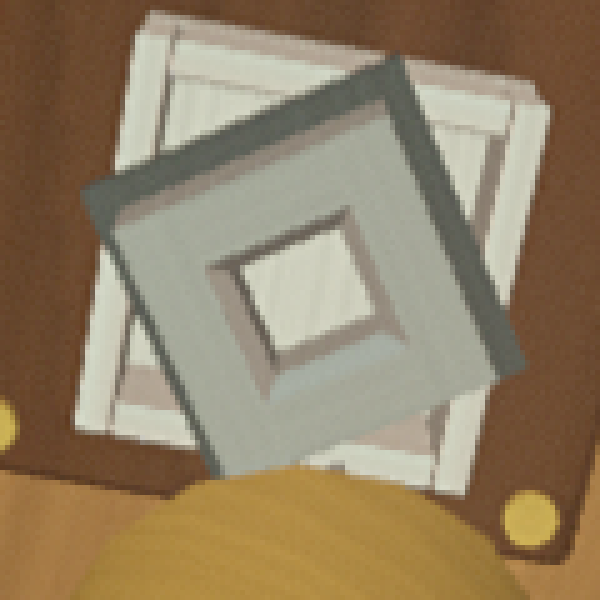

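The hub measures the same again, (0.562,0.119) at 38.8°, and the knob's square is at 38.6°. I check whether the knob shifted in the hand by comparing pixels.

```bash
python3 - <<'E'
from held import *
for n in("w3","w4"):
    im=cv2.imread(f"pics/{n}.png");b,_=blobs(im,(18,110,185),(30,255,255),800);print(n,cv2.minEnclosingCircle(b[0]),cv2.boundingRect(b[0]))
    T=np.load(n+".npy");print(T[:3,3])
m=vision.camera_model("wrist");p=bot.observe();print(m["T"][:3,3]-p["position"],R.from_euler("xyz",p["tool_rot"]).inv().apply(m["T"][:3,3]-p["position"]))
E
```

```text
w3 ((267.1694641113281, 318.1912841796875), 61.616371154785156) (207, 266, 122, 108)
[ 0.50663138 -0.23552823  0.33669792]
w4 ((267.5538635253906, 317.7242126464844), 61.594825744628906) (207, 265, 123, 109)
[0.54208201 0.18751335 0.33335442]
[-0.02068792  0.07106693  0.14208463] [ 0.07401332 -0.00045624 -0.14208575]
```

```bash
python3 -c "
from h import *
go(.5627,.1187,.105,106.3)"
```

```text
slide cm [0.2  0.05 8.63] turn [-0.   0.  -0.4] q7 0.14 F [ 0.8  0.9 -2.8]
```

>>> arm_command:
  gripper: [4, 4, 4, 4, 4]
  slide:
    - [0.2, 0.1, 4]
    - [0.2, 0.1, 7]
    - [0.2, 0.1, 8.4]
    - [0.2, 0.1, 8.6]
    - [0.2, 0.1, 8.6]
  turn:
    - [0, 0, -0.3]
    - [0, 0, -0.3]
    - [0, 0, -0.3]
    - [0, 0, -0.3]
    - [0, 0, -0.3]

```text
clock: 7.3
position: [0.5637, 0.1194, 0.1062]
tool_rot: [3.14, 0.0, 1.854]
force: [0.7, -0.6, -1.9]
grip_width: 0.0431
```

```bash
python3 -c "
from h import *
go(.5627,.1187,.105,106.3);print(bot.observe()['position'])"
```

```text
slide cm [-0.03 -0.12  0.12] turn [ 0.1  0.  -0.1] q7 0.17 F [ 0.7 -0.6 -1.9]
[0.56372828 0.11936101 0.10616551]
```

>>> arm_command:
  gripper: [4, 4, 4, 4, 4]
  slide:
    - [0, -0.1, 0.2]
    - [0, -0.1, 0.4]
    - [0, -0.1, 0.6]
    - [0, -0.1, 0.8]
    - [0, -0.1, 0.9]
  turn:
    - [0, 0, 0]
    - [0, 0, 0]
    - [0, 0, 0]
    - [0, 0, 0]
    - [0, 0, 0]

```text
clock: 7.92
position: [0.5624, 0.119, 0.0963]
tool_rot: [3.141, 0.0, 1.854]
force: [0.9, -1.1, -3.0]
grip_width: 0.0425
```

>>> arm_command:
  gripper: [4, 4, 4, 4]
  slide:
    - [0, 0, 0.1]
    - [0, 0, 0.2]
    - [0, 0, 0.3]
    - [0, 0, 0.4]
  turn:
    - [0, 0, 0]
    - [0, 0, 0]
    - [0, 0, 0]
    - [0, 0, 0]

```text
clock: 8.43
position: [0.5624, 0.1189, 0.0923]
tool_rot: [3.141, 0.0, 1.854]
force: [2.1, -1.8, -2.7]
grip_width: 0.0426
```

The foot has dropped in without resistance. I push on down.

>>> arm_command:
  gripper: [4, 4, 4, 4, 4]
  slide:
    - [0, 0, 0.4]
    - [0, 0, 0.8]
    - [0, 0, 1.1]
    - [0, 0, 1.3]
    - [0, 0, 1.4]
  turn:
    - [0, 0, 0]
    - [0, 0, 0]
    - [0, 0, 0]
    - [0, 0, 0]
    - [0, 0, 0]

```text
clock: 9.05
position: [0.5624, 0.1189, 0.0782]
tool_rot: [3.141, 0.0, 1.854]
force: [4.7, -3.4, 0.8]
grip_width: 0.0427
```

>>> arm_command:
  gripper: [4, 4, 4, 4]
  slide:
    - [0, 0, 0.2]
    - [0, 0, 0.3]
    - [0, 0, 0.4]
    - [0, 0, 0.4]
  turn:
    - [0, 0, 0]
    - [0, 0, 0]
    - [0, 0, 0]
    - [0, 0, 0]

```text
clock: 9.55
position: [0.5626, 0.1189, 0.0755]
tool_rot: [3.141, -0.0, 1.854]
force: [-4.0, -5.6, 26.5]
grip_width: 0.0424
```

Home: Fz is 26 N at TCP z 0.0755, against 0.0757 expected. I ease the push, hold, then turn clockwise.

>>> arm_command:
  gripper: [4, 4, 4]
  slide:
    - [0, 0, -0.1]
    - [0, 0, -0.1]
    - [0, 0, -0.1]
  turn:
    - [0, 0, 0]
    - [0, 0, 0]
    - [0, 0, 0]
  force: 90

```text
clock: 9.93
position: [0.5625, 0.1189, 0.0758]
tool_rot: [3.141, 0.0, 1.854]
force: [-1.0, -5.4, 11.9]
grip_width: 0.042
```

>>> arm_command:
  gripper: [4, 4, 4, 4, 4]
  slide:
    - [0, 0, 0]
    - [0, 0, 0]
    - [0, 0, 0]
    - [0, 0, 0]
    - [0, 0, 0]
  turn:
    - [0, 0, 5]
    - [0, 0, 10]
    - [0, 0, 15]
    - [0, 0, 20]
    - [0, 0, 25]

```text
clock: 10.55
position: [0.5627, 0.1188, 0.0758]
tool_rot: [3.141, -0.0, 1.415]
force: [0.0, -6.0, 10.1]
grip_width: 0.0418
```

```bash
python3 - <<'E'
from held import *
s=bot.observe();print(s["moment"],s["force"],s["position"],s["qpos"][6]);m=vision.camera_model("wrist");im=vision.grab_frame("wrist");held(im,m,s);print(np.degrees(s["tool_rot"][2]))
E
```

```text
[-1.2411985  -0.1558624   0.23270377] [ 0.04291265 -5.96517486 10.10112959] [0.56270038 0.11881578 0.07583042] -0.140019296140513
dz 0.028 diam 56.2 line len 37.2 ang 13.81 disc in tool mm [ 3.4 -2.1 -0. ] line ctr in tool [-2.7 -0.6 -0. ]
dz 0.0333 diam 53.6 line len 35.5 ang 13.81 disc in tool mm [ 6.7 -2.  -0. ] line ctr in tool [ 0.9 -0.6 -0. ]
dz 0.039 diam 50.8 line len 33.6 ang 13.81 disc in tool mm [10.2 -1.9 -0. ] line ctr in tool [ 4.7 -0.7  0. ]
81.06247941184326
```

The knob turns with the hand at 0.23 N m. I continue.

>>> arm_command:
  gripper: [4, 4, 4, 4, 4]
  slide:
    - [0, 0, 0]
    - [0, 0, 0]
    - [0, 0, 0]
    - [0, 0, 0]
    - [0, 0, 0]
  turn:
    - [0, 0, 6]
    - [0, 0, 12]
    - [0, 0, 18]
    - [0, 0, 24]
    - [0, 0, 30]

```text
clock: 11.22
position: [0.5628, 0.1189, 0.0758]
tool_rot: [3.141, -0.001, 0.891]
force: [1.0, -6.2, 9.7]
grip_width: 0.0425
```

>>> arm_command:
  gripper: [4, 4, 4, 4, 4]
  slide:
    - [0, 0, 0]
    - [0, 0, 0]
    - [0, 0, 0]
    - [0, 0, 0]
    - [0, 0, 0]
  turn:
    - [0, 0, 2]
    - [0, 0, 4]
    - [0, 0, 6]
    - [0, 0, 8]
    - [0, 0, 9]

```text
clock: 11.85
position: [0.5628, 0.119, 0.0758]
tool_rot: [3.141, -0.001, 0.736]
force: [1.5, -5.4, 10.9]
grip_width: 0.0423
```

```bash
python3 - <<'E'
from held import *
s=bot.observe();print(s["moment"],s["force"],s["position"],s["qpos"][6],np.degrees(s["tool_rot"][2]));m=vision.camera_model("wrist");im=vision.grab_frame("wrist");held(im,m,s)
cv2.imwrite("pics/side5.png",cv2.resize(vision.grab_frame("side")[180:400,160:320],None,fx=3.5,fy=2.7,interpolation=3)[:, :])
E
```

```text
[-1.14031521 -0.31733218  0.19478789] [ 1.51772036 -5.36937687 10.87613461] [0.56281599 0.11895777 0.07580736] -0.6474139822311277 42.18734456479839
dz 0.028 diam 54.6 line len 37.2 ang 154.84 disc in tool mm [ 1.6 -2.5 -0. ] line ctr in tool [-3.2 -0.4 -0. ]
dz 0.0333 diam 52.1 line len 35.5 ang 154.84 disc in tool mm [ 4.9 -2.4  0. ] line ctr in tool [ 0.3 -0.5 -0. ]
dz 0.039 diam 49.4 line len 33.6 ang 154.84 disc in tool mm [ 8.5 -2.3  0. ] line ctr in tool [ 4.2 -0.5  0. ]
```

Turned 63.9°, with no stop felt yet: the moment is still 0.19, and shaft play accounts for several degrees. I continue a little at a time.

>>> arm_command:
  gripper: [4, 4, 4, 4, 4]
  slide:
    - [0, 0, 0]
    - [0, 0, 0]
    - [0, 0, 0]
    - [0, 0, 0]
    - [0, 0, 0]
  turn:
    - [0, 0, 1]
    - [0, 0, 2]
    - [0, 0, 3]
    - [0, 0, 4]
    - [0, 0, 5]

```text
clock: 12.58
position: [0.5628, 0.1189, 0.0758]
tool_rot: [3.141, -0.001, 0.649]
force: [1.1, -5.3, 11.4]
grip_width: 0.0424
```

```bash
python3 - <<'E'
from held import *
s=bot.observe();print(s["moment"],s["force"],s["position"],np.degrees(s["tool_rot"][2]));m=vision.camera_model("wrist");im=vision.grab_frame("wrist");held(im,m,s)
E
```

```text
[-1.32718902 -0.26177637  0.17330142] [ 1.0506194  -5.26771305 11.39710657] [0.56282405 0.11894602 0.07582431] 37.198916485832875
dz 0.028 diam 53.4 line len 37.2 ang 149.84 disc in tool mm [ 0.9 -2.4 -0. ] line ctr in tool [-3.2 -0.4 -0. ]
dz 0.0333 diam 51.0 line len 35.5 ang 149.84 disc in tool mm [ 4.2 -2.4  0. ] line ctr in tool [ 0.3 -0.5  0. ]
dz 0.039 diam 48.3 line len 33.6 ang 149.84 disc in tool mm [ 7.8 -2.3  0. ] line ctr in tool [ 4.1 -0.5  0. ]
```

Now 69° turned, still no stop. A further 4°, watching the moment, plus a side picture for the rest's height.

>>> arm_command:
  gripper: [4, 4, 4, 4]
  slide:
    - [0, 0, 0]
    - [0, 0, 0]
    - [0, 0, 0]
    - [0, 0, 0]
  turn:
    - [0, 0, 1]
    - [0, 0, 2]
    - [0, 0, 3]
    - [0, 0, 4]

```text
clock: 13.12
position: [0.5629, 0.1187, 0.0758]
tool_rot: [3.141, -0.001, 0.58]
force: [1.4, -7.0, 11.0]
grip_width: 0.0419
```

```bash
python3 - <<'E'
from held import *
s=bot.observe();print(s["moment"],s["force"],s["position"],np.degrees(s["tool_rot"][2]));m=vision.camera_model("wrist");im=vision.grab_frame("wrist");held(im,m,s)
a=cv2.imread("pics/side0.png")[200:400,170:320];b=vision.grab_frame("side")[200:400,170:320]
cv2.imwrite("pics/s6.png",cv2.resize(np.hstack([a,b]),None,fx=2.6,fy=2.6,interpolation=3))
E
```

```text
[-1.51131426 -0.4015931   0.52963447] [ 1.44692376 -6.97433846 10.99216266] [0.56289928 0.11865578 0.0758234 ] 33.21064589416952
dz 0.028 diam 52.6 line len 37.2 ang 145.98 disc in tool mm [ 0.4 -2.4 -0. ] line ctr in tool [-3.3 -0.4 -0. ]
dz 0.0333 diam 50.1 line len 35.5 ang 145.98 disc in tool mm [ 3.8 -2.4  0. ] line ctr in tool [ 0.3 -0.4 -0. ]
dz 0.039 diam 47.5 line len 33.6 ang 145.98 disc in tool mm [ 7.4 -2.3  0. ] line ctr in tool [ 4.1 -0.4  0. ]
```

View pics/s6.png

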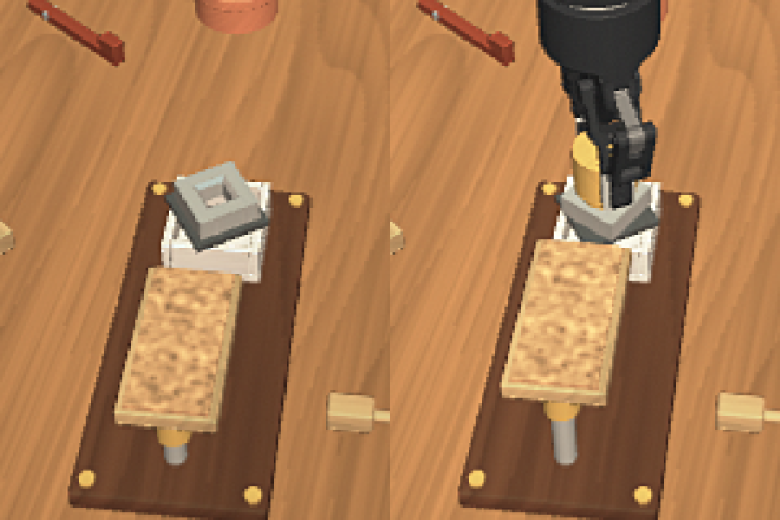

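The moment jumped to 0.53 N m at the stop. In the side view the rest's front edge has risen clearly (right half) and the collar is down on the hub. I release and rise.

>>> arm_command:
  gripper: [4.6, 5.5, 7, 8.5, 8.5]
  slide:
    - [0, 0, 0]
    - [0, 0, 0]
    - [0, 0, 0]
    - [0, 0, 0]
    - [0, 0, 0]
  turn:
    - [0, 0, 0]
    - [0, 0, 0]
    - [0, 0, 0]
    - [0, 0, 0]
    - [0, 0, 0]

```text
clock: 13.85
position: [0.5622, 0.1191, 0.0752]
tool_rot: [-3.141, 0.0, 0.58]
force: [-1.4, -0.7, -0.3]
grip_width: 0.0851
```

>>> arm_command:
  gripper: [8.5, 8.5, 8.5, 8.5, 8.5]
  slide:
    - [0, 0, -0.5]
    - [0, 0, -3]
    - [0, 0, -7]
    - [0, 0, -12]
    - [0, 0, -15]
  turn:
    - [0, 0, 0]
    - [0, 0, 0]
    - [0, 0, 0]
    - [0, 0, 0]
    - [0, 0, 0]

```text
clock: 14.48
position: [0.5626, 0.1189, 0.2279]
tool_rot: [3.141, -0.002, 0.58]
force: [1.7, 0.5, 0.2]
grip_width: 0.085
```

>>> arm_command:
  gripper: [8.5, 8.5, 8.5]
  slide:
    - [0, 0, 0]
    - [0, 0, 0]
    - [0, 0, 0]
  turn:
    - [0, 0, 0]
    - [0, 0, 0]
    - [0, 0, 0]

```text
clock: 14.85
position: [0.5618, 0.119, 0.2245]
tool_rot: [-3.141, 0.001, 0.58]
force: [-1.2, -0.3, 0.2]
grip_width: 0.0851
```

```bash
python3 - <<'E'
from h import *
s=bot.observe();print(s["force"],s["position"],s["qd"].round(3),s["clock"])
m=vision.camera_model("wrist");im=vision.grab_frame("wrist");cv2.imwrite("pics/w7.png",im)
b,_=blobs(im,(18,110,190),(30,255,255),400);(x,y),r=cv2.minEnclosingCircle(b[0]);print(x,y,r,plane(m,(x,y),.109).round(4))
t=vision.grab_frame("top");d=cv2.absdiff(t,cv2.imread("pics/top0.png")).max(2)
n,l,st,c=cv2.connectedComponentsWithStats(np.uint8(d>50));print("top changes",[(st[i][:5].tolist()) for i in range(1,n) if st[i,4]>15])
sd=vision.grab_frame("side");cv2.imwrite("pics/s7.png",np.hstack([cv2.resize(im,(400,300)),cv2.resize(sd[200:400,170:320],(300,300))]))
E
```

```text
[-1.15570587 -0.27124311  0.20507168] [0.56182921 0.1189651  0.22446406] [ 0.002  0.001  0.002 -0.002  0.     0.002 -0.002] 14.85
101.45185852050781 127.33650970458984 69.62822723388672 [0.5455 0.2473 0.109 ]
top changes [[104, 77, 16, 21, 254], [0, 78, 218, 342, 31440], [97, 81, 7, 10, 33], [125, 83, 10, 14, 98], [167, 85, 4, 8, 16], [117, 86, 7, 11, 55], [138, 88, 5, 9, 33], [160, 88, 3, 8, 22], [44, 163, 8, 39, 87], [191, 189, 24, 21, 334], [362, 238, 21, 18, 296]]
```

View pics/s7.png

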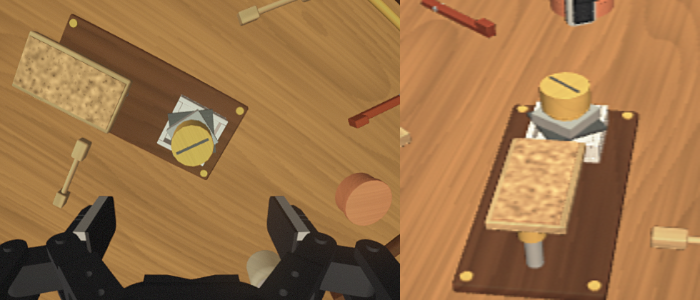

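The knob sits in the hub with its collar down and the rest is up. One numeric check of the rest height (its board must measure 60 x 110 mm) and the knob centre.

```bash
python3 - <<'E'
from h import *
im=cv2.imread("pics/w7.png");m=vision.camera_model("wrist");ms=vision.camera_model("side")
f=lambda x,y:(x*1.4,y*1.4)
sd=lambda x,y:(170+(x-400)*.5,200+y*2/3)
A=[f(28,31),f(130,82),f(108,131),f(13,84)];B=[sd(487,222),sd(516,140),sd(584,142),sd(565,229)]
# same board corners: far-left etc. by nearest world position
for z in(.085,.1,.11):
    P=np.array([plane(m,a,z)[:2] for a in A]);Q=np.array([plane(ms,b,z)[:2] for b in B])
    D=np.linalg.norm(P[:,None]-Q[None],axis=2).min(1)
    print(z,"sides",(np.linalg.norm(np.roll(P,-1,0)-P,axis=1)*1e3).round(1),"wrist/side gap mm",(D*1e3).round(1),"ctrs",P.mean(0).round(3),Q.mean(0).round(3))
b,_=blobs(im[130:260,220:320],(18,110,185),(30,255,255),300)
(x,y),r=cv2.minEnclosingCircle(b[0]);print("knob",plane(m,(x+220,y+130),.109).round(4),2*r)
E
```

```text
0.085 sides [119.4  59.1 116.4  59.4] wrist/side gap mm [30.4 19.9 24.1 25.8] ctrs [0.545 0.263] [0.553 0.24 ]
0.1 sides [113.1  55.9 110.2  56.3] wrist/side gap mm [9.9 3.5 7.  5.3] ctrs [0.549 0.258] [0.549 0.251]
0.11 sides [108.9  53.8 106.   54.1] wrist/side gap mm [4.1 8.2 5.9 9.4] ctrs [0.551 0.254] [0.547 0.259]
knob [0.5634 0.1196 0.109 ] 58.87662124633789
```

Hand-read corners give about 0.106 m, too coarse to decide. I refine with masks.

```bash
python3 - <<'E'
from h import *
w=cv2.imread("pics/w7.png");m=vision.camera_model("wrist");ms=vision.camera_model("side");sd=vision.grab_frame("side")
def cork(im,roi):
    x0,y0,x1,y1=roi;g=cv2.GaussianBlur(im,(9,9),0);hsv=cv2.cvtColor(g,cv2.COLOR_BGR2HSV);h=hsv[y0:y1,x0:x1]
    k=np.zeros(im.shape[:2],np.uint8);k[y0:y1,x0:x1]=cv2.inRange(h,(10,40,165),(25,150,255));return k,hsv
out=[]
for im,roi,p in((w,(5,30,190,200),(100,110)),(sd,(205,285,268,362),(240,320)),(cv2.imread("pics/side0.png"),(205,295,270,370),(240,330))):
    k,hsv=cork(im,roi);k=cv2.morphologyEx(k,cv2.MORPH_OPEN,np.ones((5,5)))
    c=max(cv2.findContours(k,cv2.RETR_EXTERNAL,1)[0],key=cv2.contourArea);h=cv2.approxPolyDP(cv2.convexHull(c),6,True)[:,0]
    print(hsv[p[1],p[0]],h.tolist());v=im.copy();cv2.drawContours(v,[h],-1,(0,0,255),1);out.append(cv2.resize(v[roi[1]-20:roi[3]+20,max(roi[0]-20,0):roi[2]+20],(260,400)))
cv2.imwrite("pics/k.png",np.hstack(out))
E
```

```text
[ 18 120 187] [[41, 45], [174, 111], [164, 199], [17, 122], [5, 92]]
[ 16 125 227] [[263, 295], [267, 307], [251, 353], [215, 352], [226, 294]]
[ 15 126 216] [[269, 299], [251, 363], [215, 361], [233, 296]]
```

View pics/k.png

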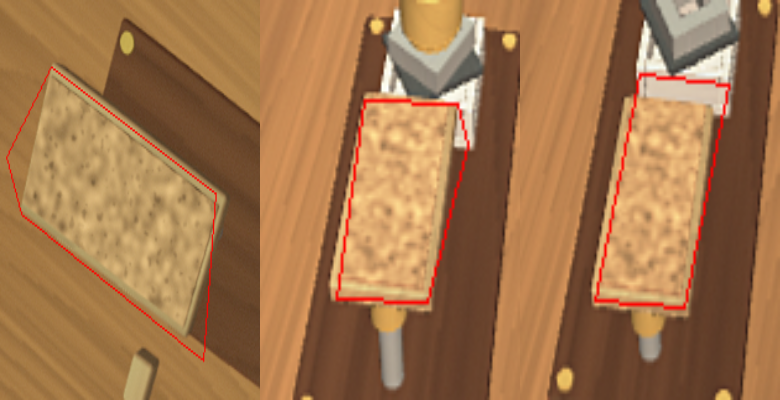

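```bash
python3 - <<'E'
from h import *
from scipy.optimize import brentq
ms=vision.camera_model("side");sd=vision.grab_frame("side");s0=cv2.imread("pics/side0.png")
B=np.array([(226.2,294.2),(262.7,296.3),(253.9,352.2),(214.7,348.9)]);A=np.array([(231,303.2),(262.5,305.8),(252.9,361.3),(216.1,358.4)])
def proj(P):
    p=np.linalg.inv(ms["T"])@[*P,1];a=p[:2]/p[2];return a*(1+ms["k1"]*(a@a))*ms["mtx"][0,0]+ms["mtx"][:2,2]
c=A.mean(0);P=plane(ms,c,.085)
print("board ctr",P,"px expected at .085,.1075,.110:",[proj([P[0],P[1],z]).round(1) for z in(.085,.1075,.11)],"read",B.mean(0))
# texture: centroid of cork shift by affine ECC
g0=cv2.cvtColor(s0,cv2.COLOR_BGR2GRAY);g1=cv2.cvtColor(sd,cv2.COLOR_BGR2GRAY)
k=np.zeros_like(g0);cv2.fillConvexPoly(k,cv2.convexHull(A.astype(np.int32)),255)
p0=cv2.goodFeaturesToTrack(g0,60,.01,3,mask=k);p1,st,_=cv2.calcOpticalFlowPyrLK(g0,g1,p0,p0+np.float32([-1.5,-10]),winSize=(15,15),maxLevel=1,flags=cv2.OPTFLOW_USE_INITIAL_FLOW)
Z=[]
for a,b,s in zip(p0[:,0],p1[:,0],st[:,0]):
    if s:
        W=plane(ms,a,.085);Z.append(min(np.arange(.08,.125,.0002),key=lambda z:np.linalg.norm(proj([W[0],W[1],z])-b)))
print(len(Z),"tracked top height: median",np.median(Z).round(4),"quartiles",np.percentile(Z,[25,75]).round(4))
E
```

```text
board ctr [0.54539282 0.26077818 0.085     ] px expected at .085,.1075,.110: [array([240.6, 332.2]), array([240. , 322.8]), array([239.9, 321.7])] read [239.375 322.9  ]
60 tracked top height: median 0.11 quartiles [0.1098 0.1102]
```

Tracking the cork texture puts the rest's top at 0.110 m (upper stop). The knob is seated and the hand is clear, so I hand in.

```bash
python3 -c "
from workcell import job_done
print(job_done())"
```

```text
the job is handed in; nothing more can be done
None
```

The brass knob is in the hub with its collar down, the hammer rest is up at its stop, and the hand is clear. I handed the job in at about 15 s on the robot's clock; no verdict was reported.

- **Insertion:** I measured the hub square at 38.7° and lined the knob up to it, so the shaft dropped in with no noticeable resistance. Pushed home, the collar seated at 26 N with the tool at 75.5 mm (75.7 mm expected).
- **Turning:** I turned the knob about 73° clockwise, which includes the shaft's play. The moment rose from about 0.2 to 0.53 N m at the upper stop, and then I let go.
- **Rest height:** Tracking 60 points of the cork texture in the side view puts the rest's top at 0.110 m, which is the fully raised height. An earlier reading from corners I picked by hand gave about 0.106 m and disagreed; it was too coarse to rely on.
- **Knob position:** The last wrist picture puts the knob at (0.563, 0.120) against the hub's (0.562, 0.119), about 1.5 mm apart.
- **Other things on the bench:** In the top view, the only changes are at the knob's old place, the lift and the arm. The arm hides part of that view, so one hammer tail was checked only by eye in the last wrist picture.

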